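# Start up the strip analyser

## Robot

A 6-joint arm with a two-finger parallel gripper is mounted at the origin on the work surface. World frame = base frame: x ahead of the robot, y to its left, z up, the work surface at z = 0. Lengths are in m, angles in rad, forces in N, time in s.
With the tool pointing down it reaches from about 0.325 to 0.775 m from the base axis. Payload 5.5 kg.
Tool frame: the origin (TCP) lies midway between the tips of the shut fingers; the grasp point (between the pads) lies 19 mm behind it (env.grasp_offset is the distance from the TCP to the grasp point, in m); z points along the fingers, y is the line along which they close (so a half turn about z gives the same grasp; the last joint's range is limited). The gripper opens to 88 mm and grips with 3 to 60 N. Pads are 20 mm wide; open, the fingers measure 115 mm over their backs; the gripper's body (75 mm by 178 mm) begins 61 mm behind the grasp point.
Start: joints at [1.292, 0.091, 1.231, -0, 1.82, -0.057], TCP at [0.132, 0.585, 0.223] pointing down, gripper open.
Joint ranges: [-2.87, 2.87], [-0.86, 2.18], [0.17, 2.46], [-1.51, 4.65], [0.06, 2.69], [-2.65, 2.65]. Speed limits (rad/s): [2.57, 2.57, 3.01, 3.14, 3.14, 3.14].

## Interface

Orientations are given as a rotation vector (axis times angle).
In Python, from cell import env gives the robot as it stands. The module is installed in compiled form; this text tells all that it offers.
- The arm moves only by the tool send_rows, never from a script. Its argument "series" is text: rows parted by semicolons, each of 7 numbers parted by spaces: the shift along the tool's x, y, z as a fraction of full scale, then the turn, a rotation vector about the tool's x, y, z as a fraction of full scale, then the opening, from 0 (shut) to 1 (fully open). In form: tx ty tz wx wy wz fingers; .... A call has 1 to 12 rows; each row shifts and turns the commanded pose from where the row before left it, along the tool's axes as they then stand; what a row does not reach is not made up. Full scale, the value 1, is 0.03 m for a shift and 0.1 rad for a turn. A row lasts 1/12 s, in which the tool goes at most 41.7 mm and 7.16 degrees, less where a joint would pass 70% of its speed; a pose out of reach is approached as far as the arm can. A call with a number of a shift or a turn outside -1 to 1 is refused whole. A call with a gripper value outside its range is refused whole. The fingers move at their own pace and stop on an object; "grip_force" is the grip in N (left out, the last holds). Time passes only in rows, so rows that do not move let the fingers close. It gives the time, the measured TCP pose, the force, the opening and the grip force at its end, in the units of the state.
- env.state(): the state, without advancing time (a new reading comes with each control period).
- env.camera(name): name is "side" or "top"; returns the picture (480x640x3 uint8, red, green, blue); there is no depth.
- env.get_calibration(name): a dict with "fovy" (degrees; the focal length in pixels is half the picture's height over the tangent of half this angle, whatever the lens; pixels are square), "cx", "cy" (the principal point, pixels), "rvec" (rotation vector, rad) and "tvec" (3), from world to camera coordinates, as OpenCV has them. Camera axes: x right, y down, z forward; pixel columns grow to the right and rows downward; lengths in m; the calibration is good to about 2 mm. A picture is of the moment at which its call begins. get_calibration takes no time and is no camera call.
- env.close_job(): hands the job in; it is judged then, once.
The state is a dict: "clock": time; "qpos": joint angles; "qvel": joint speeds; "joint_efforts": joint torques, N m; "ee_pos": TCP position; "tool_rot": TCP orientation; "contact_force": force on the tool from outside, world axes, zero at the start; "torque": the same for the moment, N m; "grip_width": opening from 0.0 (shut) to 1.0 (fully open); "finger_force": force on a finger pad.
Only numpy, scipy, OpenCV 4.12 (cv2) and the standard library are available. Lean on these libraries where they do the work, as an engineer would, in place of code of your own. Each camera call takes 0.05 s, during which the arm holds its last target. There are 200 camera calls.

## Task

Start up the white strip analyser: with the fingertips press its green power key, then the yellow lamp key, then the blue tray-feed key, each lightly but fully down so that it stays down, lifting off after each one. Never press the red flush key, do not press out of order, and leave the jar, cups and tubes where they stand: nothing is to be picked up or shifted.

Things in the scene. Friction and masses are not known exactly. Their poses are not given: they have to be found in the camera images.
- analyser: white bench instrument, fixed (sizes in mm), 250 (its x) x 310 (its y) x 110 high; origin at the centre of its underside, z up; its front (-x) has a clear tray reaching 198 from the origin, under 45 high. On the flat top deck, 110 above the table, four coloured keys in black pods stand in a row at local x = -70, y = -93, -31, 31, 93, in any order of colours
- pod_green: black square bezel 46 x 46 x 10 mm high of the green power key, fixed on the analyser's deck; origin at the centre of its underside, axes parallel to the analyser's
- key_green_top (a point): centre of the top face of the green power key, a flat round cap of 32 mm diameter; when up, the face is 25 mm above the deck (135 mm above the table) and 15 mm above its bezel. The cap is springy rubber: it yields up to 3.5 mm under the finger at about 3 N per mm, beyond the travel of the key, and springs back when let go. The point moves with the cap
- key_green (a joint): travel of the green power key straight down: 0 up, 0.008 m fully down against a hard stop (the cap face then stands 7 mm above its bezel). It gives way at about 3.5 N, has no spring and stays down when pressed
- pod_yellow: black square bezel 46 x 46 x 10 mm high of the yellow lamp key, fixed on the analyser's deck; origin at the centre of its underside, axes parallel to the analyser's
- key_yellow_top (a point): centre of the top face of the yellow lamp key, a flat round cap of 32 mm diameter; when up, the face is 25 mm above the deck (135 mm above the table) and 15 mm above its bezel. The cap is springy rubber: it yields up to 3.5 mm under the finger at about 3 N per mm, beyond the travel of the key, and springs back when let go. The point moves with the cap
- key_yellow (a joint): travel of the yellow lamp key straight down: 0 up, 0.008 m fully down against a hard stop (the cap face then stands 7 mm above its bezel). It gives way at about 3.5 N, has no spring and stays down when pressed
- pod_blue: black square bezel 46 x 46 x 10 mm high of the blue tray feed key, fixed on the analyser's deck; origin at the centre of its underside, axes parallel to the analyser's
- key_blue_top (a point): centre of the top face of the blue tray feed key, a flat round cap of 32 mm diameter; when up, the face is 25 mm above the deck (135 mm above the table) and 15 mm above its bezel. The cap is springy rubber: it yields up to 3.5 mm under the finger at about 3 N per mm, beyond the travel of the key, and springs back when let go. The point moves with the cap
- key_blue (a joint): travel of the blue tray feed key straight down: 0 up, 0.008 m fully down against a hard stop (the cap face then stands 7 mm above its bezel). It gives way at about 3.5 N, has no spring and stays down when pressed
- pod_red: black square bezel 46 x 46 x 10 mm high of the red flush key, fixed on the analyser's deck; origin at the centre of its underside, axes parallel to the analyser's
- key_red_top (a point): centre of the top face of the red flush key, a flat round cap of 32 mm diameter; when up, the face is 25 mm above the deck (135 mm above the table) and 15 mm above its bezel. The cap is springy rubber: it yields up to 3.5 mm under the finger at about 3 N per mm, beyond the travel of the key, and springs back when let go. The point moves with the cap
- key_red (a joint): travel of the red flush key straight down: 0 up, 0.008 m fully down against a hard stop (the cap face then stands 7 mm above its bezel). It gives way at about 3.5 N, has no spring and stays down when pressed
- canister: white closed test-strip jar, 52 mm dia x 105 mm high, standing loose on the rear right of the analyser's deck; origin at the centre of its underside
- cup_a: amber specimen cup with white lid, 64 mm dia x 66 mm high, loose on the table right of the analyser; origin at the centre of its underside
- cup_b: amber specimen cup with orange lid, 64 mm dia x 66 mm high, loose on the table right of the analyser; origin at the centre of its underside
- tube_a: clear capped tube, 17 mm dia x 84 mm long, loose in the rack, top about 94 mm above the table; origin at the centre of its underside
- tube_b: amber capped tube, 17 mm dia x 84 mm long, loose in the rack, top about 94 mm above the table; origin at the centre of its underside
- rack: orange tube rack block 50 x 130 x 50 mm high, fixed to the table left of the analyser; origin at the centre of its underside
Not all that is in view belongs to the job. What is shaped like the cup_a but black or turquoise is not meant.

How it is judged:
By the outcome, as a careful person would: the job done as asked, in the order asked, and still so for the second after the job is handed in, with the robot touching nothing.
It also fails if it takes over 51 s, if anything falls off the work surface, if the arm or the gripper's body presses on something with over 40 N, if the wrist force passes 120 N, or if a joint passes its speed limit or range.

## Working session

There is one attempt and no reset: what is moved stays moved. The work goes in short steps, Python scripts to look and compute and a tool call to move; the robot and the scene stay as the last step left them, time stands still between calls to the robot, and variables do not carry over. Pictures are saved under pics/ and viewed, at most 10 in all, crops included, and the job is handed in when it is done.

Besides the shell and the picture viewer there is one more tool, called after ">>>" as a command line: name --argument value ..., lists and objects as JSON in quotes. send_rows: Moves the arm, as the interface text tells. Shift numbers are shares of 0.03 m and turn numbers shares of 0.1 rad, none past 1 either way. Its arguments: {"type":"object","properties":{"series":{"type":"string"},"grip_force":{"type":"number"}},"required":["series"]}

```bash
mkdir -p pics; python3 - <<'E'
from cell import env
import cv2
for n in("top","side"):
    cv2.imwrite(f"pics/{n}0.png",env.camera(n)[:,:,::-1]); print(env.get_calibration(n))
print(env.state())
E
```

```text
{'fovy': 43.163688042738514, 'cx': 325.9363958144268, 'cy': 223.59223761186217, 'rvec': array([ 2.17439396, -2.2182174 ,  0.07656444]), 'tvec': array([0.00402052, 0.49631111, 1.20721856])}
{'fovy': 52.831864677775556, 'cx': 320.0396387343039, 'cy': 242.43481221598967, 'rvec': array([ 0.53709067, -2.57944894,  1.36074596]), 'tvec': array([0.46478345, 0.2112229 , 0.7703483 ])}
{'clock': 0.1, 'qpos': array([ 1.29228364e+00,  9.17544290e-02,  1.23169728e+00, -2.37328651e-05,
        1.81977453e+00, -5.66918092e-02]), 'qvel': array([-0.001531  , -0.00115036, -0.0026914 ,  0.00046149, -0.00068337,
       -0.0013636 ]), 'joint_efforts': array([ 2.28632583e-03, -4.47857380e+01, -4.07570994e+01,  7.00063538e-02,
        2.84907996e-02, -9.26860253e-05]), 'ee_pos': array([0.13194238, 0.58506663, 0.22167589]), 'tool_rot': array([-3.47702833e-01, -3.12203957e+00,  2.53589829e-03]), 'contact_force': array([-0.0435068 , -0.12184716,  0.4495124 ]), 'torque': array([0.00506046, 0.01935367, 0.00131504]), 'finger_force': 0.0, 'grip_width': 0.9975283104650879}
```

View pics/top0.png

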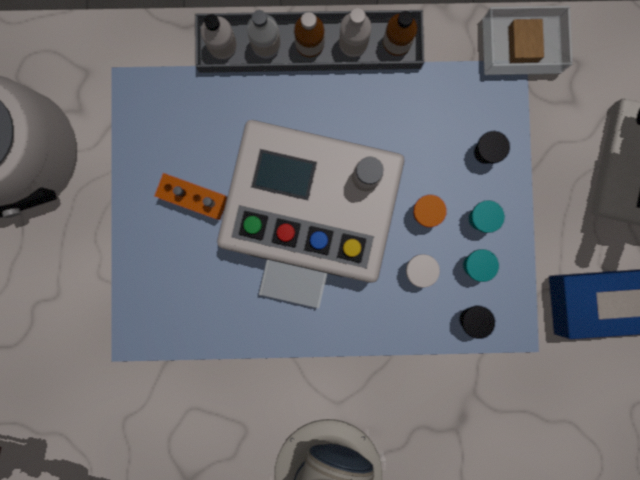

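View pics/side0.png

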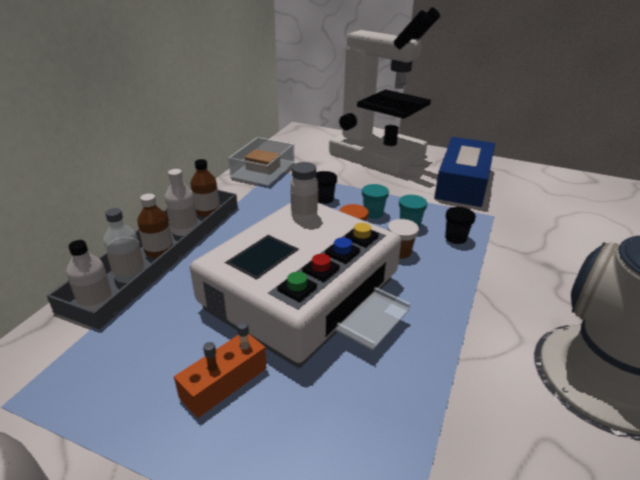

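The top view shows the keys left to right: green (252,225), red (286,232), blue (319,240), yellow (352,247). The jar is at (369,172), and the arm is out at the far left. The side view agrees, with green (297,282), red (321,264), blue (343,248) and yellow (362,232). Next I'll measure them.

```bash
cat > h.py <<'E'
import cv2,numpy as np
from cell import env
H={'green':(45,85),'yellow':(18,35),'blue':(100,130),'red':(172,8)}
ROI={'top':(235,210,370,262),'side':(280,220,380,296)}
def keys(n,img):
    x0,y0,x1,y1=ROI[n]; hsv=cv2.cvtColor(img,cv2.COLOR_RGB2HSV); o={}
    for c,(a,b) in H.items():
        h=hsv[...,0]; m=((h>=a)&(h<=b)) if a<b else ((h>=a)|(h<=b))
        m=(m&(hsv[...,1]>150)&(hsv[...,2]>50)).astype(np.uint8)
        k=np.zeros_like(m);k[y0:y1,x0:x1]=m[y0:y1,x0:x1]
        cs=cv2.findContours(k,cv2.RETR_EXTERNAL,cv2.CHAIN_APPROX_NONE)[0]
        if cs:
            q=max(cs,key=cv2.contourArea); o[c]=(cv2.fitEllipse(q)[0],cv2.contourArea(q),cv2.boundingRect(q))
    return o
def ray(n,uv):
    c=env.get_calibration(n); f=240/np.tan(np.radians(c['fovy']/2)); R=cv2.Rodrigues(c['rvec'])[0]
    return -R.T@c['tvec'], R.T@np.array([(uv[0]-c['cx'])/f,(uv[1]-c['cy'])/f,1])
def plane(n,uv,z):
    o,d=ray(n,uv); return o+d*(z-o[2])/d[2]
def tri(a,b):
    o1,d1=ray('top',a);o2,d2=ray('side',b)
    s=np.linalg.lstsq(np.c_[d1,-d2],o2-o1,rcond=None)[0]; p,q=o1+s[0]*d1,o2+s[1]*d2
    return (p+q)/2,np.linalg.norm(p-q)
E
python3 - <<'E'
from h import *
np.set_printoptions(precision=4,suppress=True)
I={n:cv2.imread(f'pics/{n}0.png')[:,:,::-1].copy() for n in('top','side')}
K={n:keys(n,I[n]) for n in I}
P=[]
for c in ('green','red','blue','yellow'):
    a,b=K['top'][c],K['side'][c]; P.append(plane('top',a[0],.135))
    print(c,a,b,plane('top',a[0],.135)[:2],plane('side',b[0],.135)[:2],*tri(a[0],b[0]))
P=np.array(P);print(np.linalg.norm(np.diff(P,axis=0),axis=1),P[3]-P[0],np.arctan2(*(P[0]-P[3])[[0,1]]))
ims=[cv2.resize(I['top'][200:270,220:380],None,fx=4,fy=4),cv2.resize(I['side'][210:300,260:400],(640,411))]
cv2.imwrite('pics/crop0.png',np.vstack([ims[0],ims[1][:300]])[:,:,::-1])
s=env.state();print(cv2.Rodrigues(s['tool_rot'])[0])
E
```

```text
green ((252.12673950195312, 224.4564971923828), 226.5, (243, 216, 19, 18)) ((296.79266357421875, 278.9911193847656), 169.0, (288, 273, 19, 15)) [0.4902 0.1293] [0.4886 0.1352] [0.4908 0.1299 0.1303] 0.0006537103050476339
red ((285.2320556640625, 231.96908569335938), 249.5, (276, 223, 19, 19)) ((321.0535583496094, 261.9931640625), 242.0, (312, 254, 19, 18)) [0.4754 0.0695] [0.4715 0.0797] [0.4757 0.0699 0.1271] 0.0002558762055168203
blue ((318.4316101074219, 239.64877319335938), 238.0, (310, 231, 18, 18)) ((342.6845703125, 245.1953887939453), 221.0, (334, 237, 18, 17)) [0.4603 0.0096] [0.4565 0.0207] [0.4605 0.0096 0.1268] 0.00013011687245584905
yellow ((351.7146911621094, 247.42239379882812), 247.5, (343, 239, 19, 18)) ((361.8038024902344, 230.708740234375), 190.0, (353, 224, 18, 15)) [ 0.445  -0.0504] [ 0.4416 -0.0355] [ 0.4457 -0.0508  0.1248] 0.0009782436751061129
[0.0616 0.0618 0.0619] [-0.0452 -0.1797  0.    ] 0.24660424477849216
[[-0.9755  0.22   -0.0004]
 [ 0.22    0.9755 -0.0016]
 [ 0.0001 -0.0016 -1.    ]]
```

View pics/crop0.png

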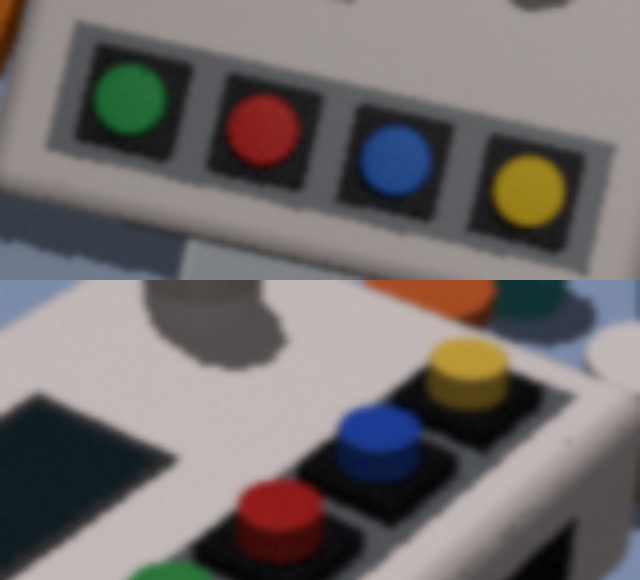

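The crop confirms the keys: green, red, blue, yellow along the row, all up. The top rays on z = 0.135 give a spacing of 61.8 mm against the true 62, so I'll use those. I'll close the fingers and move over green at about z = 0.22.

>>> send_rows --series "-0.62 -0.51 0 0 0 0 0;-0.62 -0.51 0 0 0 0 0;-0.62 -0.51 0 0 0 0 0;-0.62 -0.51 0 0 0 0 0;-0.62 -0.51 0 0 0 0 0;-0.62 -0.51 0 0 0 0 0;-0.62 -0.51 0 0 0 0 0;-0.62 -0.51 0 0 0 0 0;-0.62 -0.51 0 0 0 0 0;-0.62 -0.51 0 0 0 0 0;-0.62 -0.51 0 0 0 0 0;-0.62 -0.51 0 0 0 0 0" --grip_force 10

```text
clock: 1.1
ee_pos: [0.3098, 0.356, 0.2222]
tool_rot: [-0.347, -3.122, 0.001]
contact_force: [0.1, 0.1, -0.0]
grip_width: 0.129
finger_force: 0.0
```

>>> send_rows --series "-0.62 -0.51 0 0 0 0 0;-0.62 -0.51 0 0 0 0 0;-0.62 -0.51 0 0 0 0 0;-0.62 -0.51 0 0 0 0 0;-0.62 -0.51 0 0 0 0 0;-0.62 -0.51 0 0 0 0 0;-0.62 -0.51 0 0 0 0 0;-0.62 -0.51 0 0 0 0 0;-0.62 -0.51 0 0 0 0 0;-0.62 -0.51 0 0 0 0 0;-0.62 -0.51 0 0 0 0 0;0 0 0 0 0 0 0"

```text
clock: 2.1
ee_pos: [0.4734, 0.145, 0.2216]
tool_rot: [-0.353, -3.121, 0.003]
contact_force: [0.2, -0.2, -0.5]
grip_width: 0.006
finger_force: 0.0
```

>>> send_rows --series "-0.33 -0.19 0 0 0 0 0;-0.33 -0.20 0 0 0 0 0;0 0 0.5 0 0 0 0;0 0 0.6 0 0 0 0;0 0 0.6 0 0 0 0;0 0 0.4 0 0 0 0;0 0 0.2 0 0 0 0;0 0 0 0 0 0 0;0 0 0 0 0 0 0"

```text
clock: 2.85
ee_pos: [0.4887, 0.1323, 0.1541]
tool_rot: [0.347, 3.122, 0.0]
contact_force: [0.0, 0.4, 0.0]
grip_width: 0.006
finger_force: 0.0
```

```bash
python3 - <<'E'
from h import *
t=env.camera('top');s=env.camera('side')
cv2.imwrite('pics/c1.png',np.hstack([cv2.resize(t[190:290,200:300],(400,400)),cv2.resize(s[210:310,240:340],(400,400))])[:,:,::-1])
x=env.state();print(x['ee_pos'],x['contact_force'],cv2.Rodrigues(x['tool_rot'])[0].round(4))
E
```

```text
[0.48917871 0.13237119 0.15500128] [ 0.50868413 -0.12959695 -0.47500281] [[-9.756e-01  2.197e-01  2.000e-03]
 [ 2.197e-01  9.756e-01  4.000e-04]
 [-1.900e-03  8.000e-04 -1.000e+00]]
```

View pics/c1.png

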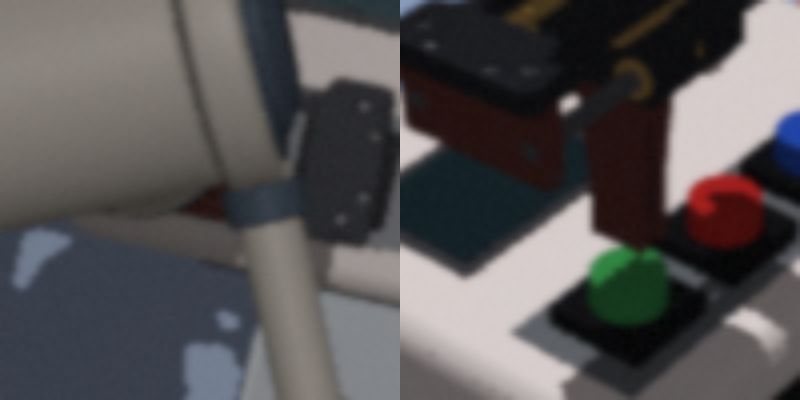

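The side crop shows the shut fingers just above and slightly behind the green key, with the tip bottom near side pixel (298,270). I'll check the reported TCP against that by projection.

```bash
python3 - <<'E'
from h import *
c=env.get_calibration('side');f=240/np.tan(np.radians(c['fovy']/2))
K=np.array([[f,0,c['cx']],[0,f,c['cy']],[0,0,1]])
x=env.state();R=cv2.Rodrigues(x['tool_rot'])[0];T=x['ee_pos']
p=[T]+[T+R@np.array([a,b,0]) for a in(-.01,.01) for b in(-.0135,.0135)]+[[.4902,.1293,.135]]
q=cv2.projectPoints(np.array(p),c['rvec'],c['tvec'],K,None)[0][:,0]
print(q.round(1),((q-[240,210])*4+[400,0]).round())
E
```

```text
[[297.  267.6]
 [297.3 261. ]
 [286.4 269.5]
 [307.6 265.7]
 [296.7 274.4]
 [297.5 276.5]] [[628. 230.]
 [629. 204.]
 [585. 238.]
 [670. 223.]
 [627. 258.]
 [630. 266.]]
```

The projected tip matches what I see. I'll correct xy and press slowly.

>>> send_rows --series "-0.05 -0.09 0.3 0 0 0 0;0 0 0.25 0 0 0 0;0 0 0 0 0 0 0;0 0 0.06 0 0 0 0;0 0 0.06 0 0 0 0;0 0 0.06 0 0 0 0;0 0 0.06 0 0 0 0;0 0 0.06 0 0 0 0;0 0 0 0 0 0 0;0 0 0 0 0 0 0"

```text
clock: 3.78
ee_pos: [0.4895, 0.1292, 0.1281]
tool_rot: [0.348, 3.122, -0.0]
contact_force: [-2.0, -0.9, 2.2]
grip_width: 0.005
finger_force: 1.2
```

>>> send_rows --series "0 0 0.04 0 0 0 0;0 0 0.03 0 0 0 0;0 0 0 0 0 0 0;0 0 0 0 0 0 0"

```text
clock: 4.12
ee_pos: [0.4896, 0.1292, 0.1262]
tool_rot: [0.348, 3.122, 0.0]
contact_force: [-1.7, -0.9, 4.4]
grip_width: 0.005
finger_force: 1.6
```

>>> send_rows --series "0 0 0.04 0 0 0 0;0 0 0.02 0 0 0 0;0 0 0 0 0 0 0;0 0 0 0 0 0 0;0 0 0 0 0 0 0"

```text
clock: 4.53
ee_pos: [0.4897, 0.1292, 0.125]
tool_rot: [0.348, 3.121, 0.0]
contact_force: [-3.3, -1.8, 7.0]
grip_width: 0.009
finger_force: 3.3
```

The force rises past the 3.5 N break and the tip sits 2 mm below the 127 mm stop height, so the key is at its stop. I'll lift and move over yellow.

>>> send_rows --series "0 0 -0.2 0 0 0 0;0 0 -0.5 0 0 0 0;0 0 -0.7 0 0 0 0;0 0 -0.2 0 0 0 0;0.02 -0.7 0 0 0 0 0;0.02 -0.8 0 0 0 0 0;0.02 -0.8 0 0 0 0 0;0.02 -0.8 0 0 0 0 0;0.02 -0.8 0 0 0 0 0;0.02 -0.8 0 0 0 0 0;0.02 -0.8 0 0 0 0 0;0.02 -0.67 0 0 0 0 0"

```text
clock: 5.53
ee_pos: [0.4437, -0.0516, 0.1716]
tool_rot: [-0.348, -3.122, 0.0]
contact_force: [-0.5, -1.0, 0.4]
grip_width: 0.002
finger_force: 0.0
```

>>> send_rows --series "0 0 0 0 0 0 0;0 0 0 0 0 0 0;0 0 0 0 0 0 0"

```text
clock: 5.78
ee_pos: [0.4443, -0.0497, 0.1719]
tool_rot: [-0.348, -3.122, -0.001]
contact_force: [-1.0, -0.4, -0.0]
grip_width: 0.007
finger_force: 0.0
```

```bash
python3 - <<'E'
from h import *
s=env.camera('side')
cv2.imwrite('pics/c2.png',cv2.resize(s[190:310,260:420],(800,600))[:,:,::-1])
x=env.state();print(x['ee_pos'],x['contact_force'],cv2.Rodrigues(x['tool_rot'])[0].round(4))
E
```

```text
[ 0.44433967 -0.04946927  0.1719073 ] [ 0.0458229   0.28169369 -0.54423613] [[-9.757e-01  2.192e-01 -2.000e-04]
 [ 2.192e-01  9.757e-01  6.000e-04]
 [ 3.000e-04  6.000e-04 -1.000e+00]]
```

View pics/c2.png

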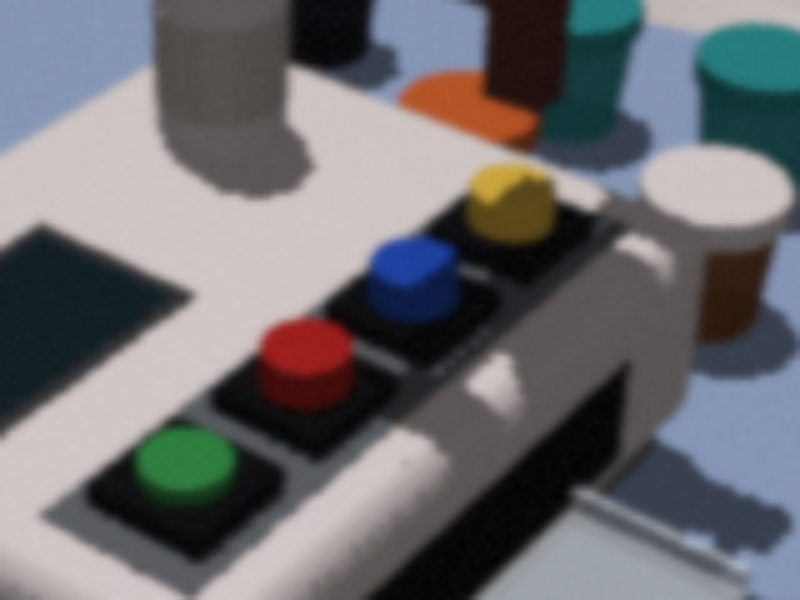

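Green now stands low at crop (185,465), and red, blue and yellow are still up. I'll press yellow the same way.

>>> send_rows --series "0 0 0.4 0 0 0 0;0 0 0.5 0 0 0 0;0 0 0.2 0 0 0 0;0 0 0 0 0 0 0;0 0 0.06 0 0 0 0;0 0 0.06 0 0 0 0;0 0 0.06 0 0 0 0;0 0 0.06 0 0 0 0;0 0 0.06 0 0 0 0;0 0 0.06 0 0 0 0;0 0 0 0 0 0 0;0 0 0 0 0 0 0"

```text
clock: 6.83
ee_pos: [0.4445, -0.0502, 0.1287]
tool_rot: [0.347, 3.121, 0.0]
contact_force: [0.1, 1.6, 1.8]
grip_width: 0.006
finger_force: 1.3
```

>>> send_rows --series "0 0 0.04 0 0 0 0;0 0 0.04 0 0 0 0;0 0 0 0 0 0 0;0 0 0 0 0 0 0;0 0 0 0 0 0 0"

```text
clock: 7.25
ee_pos: [0.4444, -0.0503, 0.1262]
tool_rot: [0.348, 3.122, 0.0]
contact_force: [1.5, 1.7, 3.0]
grip_width: 0.002
finger_force: 1.6
```

>>> send_rows --series "0 0 0.04 0 0 0 0;0 0 0.02 0 0 0 0;0 0 0 0 0 0 0;0 0 0 0 0 0 0;0 0 0 0 0 0 0"

```text
clock: 7.67
ee_pos: [0.4444, -0.0503, 0.125]
tool_rot: [0.347, 3.121, 0.0]
contact_force: [0.5, 1.9, 6.8]
grip_width: 0.008
finger_force: 3.3
```

>>> send_rows --series "0 0 -0.2 0 0 0 0;0 0 -0.5 0 0 0 0;0 0 -0.7 0 0 0 0;0 0 -0.2 0 0 0 0;0 0 0 0 0 0 0;0 0 0 0 0 0 0"

```text
clock: 8.17
ee_pos: [0.4439, -0.0505, 0.1715]
tool_rot: [-0.348, -3.121, 0.001]
contact_force: [0.5, 0.2, -1.1]
grip_width: 0.008
finger_force: 0.0
```

```bash
python3 - <<'E'
from h import *
s=env.camera('side')
cv2.imwrite('pics/c3.png',cv2.resize(s[190:310,260:420],(800,600))[:,:,::-1])
x=env.state();print(x['ee_pos'],x['contact_force'])
E
```

```text
[ 0.44362822 -0.05040519  0.17088705] [ 1.00282264  0.4514784  -0.82845214]
```

View pics/c3.png

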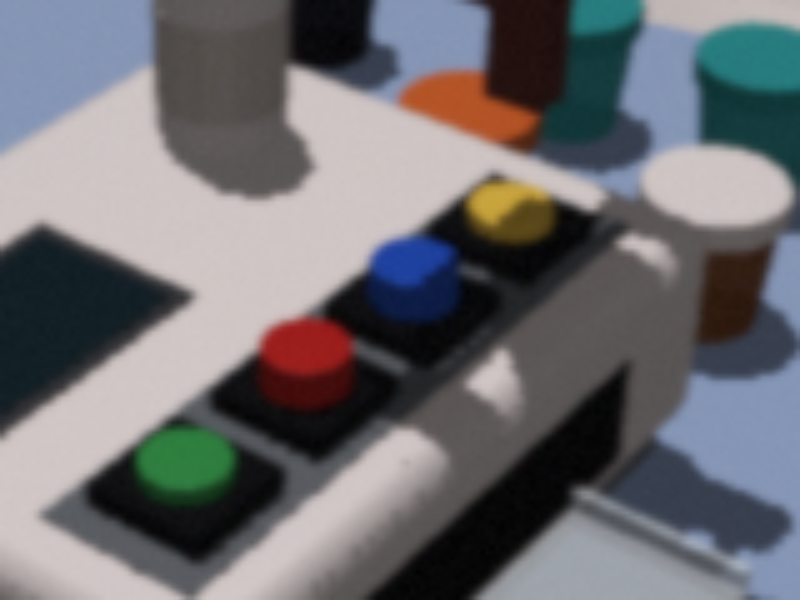

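Yellow is now low at crop (511,212), with red and blue still up. Blue is next.

>>> send_rows --series "-0.03 0.5 0 0 0 0 0;-0.03 0.7 0 0 0 0 0;-0.03 0.6 0 0 0 0 0;0 0.27 0 0 0 0 0;0 0 0 0 0 0 0;0 0 0 0 0 0 0;0 0 0 0 0 0 0"

```text
clock: 8.8
ee_pos: [0.4601, 0.009, 0.1717]
tool_rot: [-0.348, -3.121, 0.001]
contact_force: [-0.0, -0.4, -0.9]
grip_width: 0.006
finger_force: 0.0
```

>>> send_rows --series "0 0 0.4 0 0 0 0;0 0 0.5 0 0 0 0;0 0 0.2 0 0 0 0;0 0 0 0 0 0 0;0 0 0.06 0 0 0 0;0 0 0.06 0 0 0 0;0 0 0.06 0 0 0 0;0 0 0.06 0 0 0 0;0 0 0.06 0 0 0 0;0 0 0.06 0 0 0 0;0 0 0 0 0 0 0;0 0 0 0 0 0 0"

```text
clock: 9.8
ee_pos: [0.4607, 0.0095, 0.1287]
tool_rot: [0.348, 3.121, -0.0]
contact_force: [0.8, -1.1, 1.2]
grip_width: 0.006
finger_force: 1.3
```

>>> send_rows --series "0 0 0.04 0 0 0 0;0 0 0.04 0 0 0 0;0 0 0.04 0 0 0 0;0 0 0.02 0 0 0 0;0 0 0 0 0 0 0;0 0 0 0 0 0 0;0 0 0 0 0 0 0"

```text
clock: 10.38
ee_pos: [0.4607, 0.0095, 0.1251]
tool_rot: [0.348, 3.121, -0.0]
contact_force: [0.7, -1.4, 6.3]
grip_width: 0.003
finger_force: 3.2
```

Blue behaves the same way, at its stop with 6.3 N. I'll lift clear and check.

>>> send_rows --series "0 0 -0.2 0 0 0 0;0 0 -0.5 0 0 0 0;0 0 -0.7 0 0 0 0;0 0 -0.7 0 0 0 0;0 0 -0.7 0 0 0 0;0 0 -0.4 0 0 0 0;0 0 0 0 0 0 0;0 0 0 0 0 0 0;0 0 0 0 0 0 0"

```text
clock: 11.13
ee_pos: [0.46, 0.0098, 0.2185]
tool_rot: [-0.347, -3.12, -0.0]
contact_force: [0.3, 0.5, -1.5]
grip_width: 0.007
finger_force: 0.0
```

```bash
python3 - <<'E'
from h import *
s=env.camera('side')
cv2.imwrite('pics/c4.png',cv2.resize(s[190:310,260:420],(800,600))[:,:,::-1])
x=env.state();print(x['ee_pos'],x['contact_force'])
E
```

```text
[0.45984198 0.00977263 0.21830939] [ 0.31392952  0.8999071  -0.28478991]
```

View pics/c4.png

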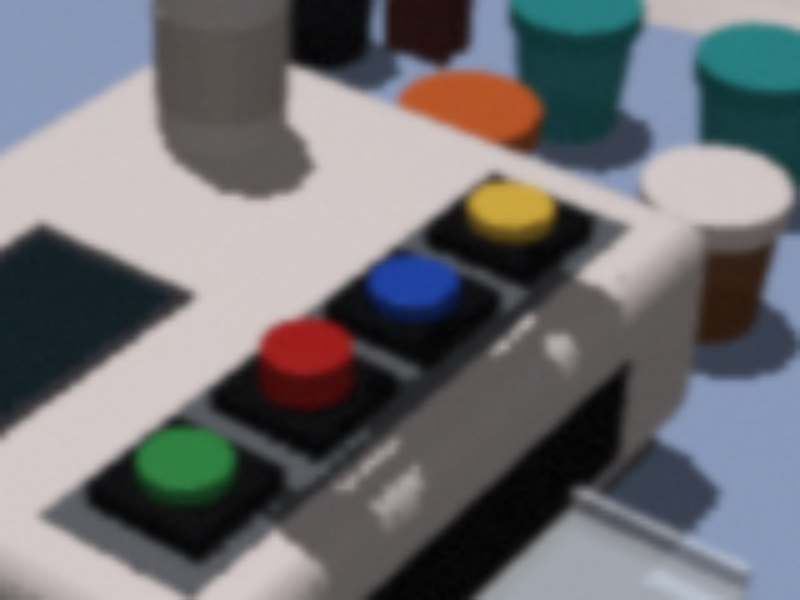

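The green (185,465), blue (413,285) and yellow (511,210) caps are all down and red (307,362) is up. The jar and cups haven't moved and the arm is clear, so I'm handing in.

```bash
python3 -c "
from cell import env
print(env.close_job())"
```

```text
the job is handed in; nothing more can be done
None
```

I pressed green, yellow and blue in that order; each stayed fully down. Red was never touched, nothing was shifted, and the job was handed in about 11 s into the 51 s allowed.

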